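# Take a strap template off its wire peg and stand it in the bench block

## Task

Take the blue strap template off its wire peg, easing its hung end up over the peg's upturned tip as you draw it off, without straining the peg. Then lower it gently, hole end up, fully down into the empty slot of the wooden block, about the middle of the slot's length, and let go. Leave the other two templates, the punch and the wax where they are.

Things in the scene. Friction and masses are not known exactly. Their poses are not given: they have to be found in the camera images.
- template_hole (a point): Blue rigid strap template (60 to 120 g): plate 50 mm wide x 125 tall x 6 thick, hung on either peg. Point: centre of its 14 mm eight-sided hang hole, 109 mm above the flat foot, 16 below the top, mid-width. z up the plate, y across the width, x along thickness and hole. Pinch it from above across the width at hole height, wire between the fingers. It hangs 4 mm below the wire's centre line.
- template: The same blue template; origin at the middle of its flat foot edge, same axes. The plate is 6 mm thick, so to pass a steep peg tip it must lean with its foot swung outwards, away from the rail, by 20 to 25 degrees.
- rack: Fixed wooden peg rack: open frame, level rail 340 mm long, 18 thick, top 212 mm above the table, on two posts. Origin: mid-frame at table level, mid-thickness of the rail. Own -x is the way the pegs point, y along the rail, z up. Two 6 mm steel wire pegs at y = -70 and +70 mm, centre line 200 mm high, leave the rail at x = -9 mm and run level and straight to x = -109 mm, where they bend up.
- bend_a (a point): Where the wire peg at the rack's y = -70 mm bends up, on its centre line (unloaded), 100 mm out from the rail. The last 30 mm beyond rise straight at 12 to 52 degrees above level; the angle differs from peg to peg and is not measured: see it or feel it. Axes as the rack's. Springy: about 0.1 mm of give per newton pushed up or down here. Load a peg with no more than 6 N.
- bend_b (a point): Where the wire peg at the rack's y = +70 mm bends up, on its centre line (unloaded), 100 mm out from the rail. The last 30 mm beyond rise straight at 12 to 52 degrees above level; the angle differs from peg to peg and is not measured: see it or feel it. Axes as the rack's. Springy: about 0.1 mm of give per newton pushed up or down here. Load a peg with no more than 6 N.
- slot (a point): Middle of the floor of the empty slot in the fixed wooden block. y along the slot (90 mm, ends open), x across it, z up. Slot 9 mm wide, floor 8 mm above the table and 38 mm below the block's top; the upper 8 mm widen to 17 mm at the mouth. The other slot, 56 mm away along +x, holds the grey template. Press on the block with no more than 20 N.
- block: The fixed wooden block, 116 x 90 x 46 mm high, with two parallel saw-cut slots along its y axis at x = -28 mm (empty) and x = +28 mm (grey template); origin at the centre of its underside.
- white_template_hole (a point): Hang-hole centre of the white template on the other peg. Same shape and axes as the blue template. Leave it alone.
- grey_template_hole (a point): Hang-hole centre of the grey template standing in the block's other slot. Same shape and axes as the blue template. Leave it alone.
- stone: Fixed grey stone slab, 200 x 160 x 40 mm high, origin at the centre of its underside; it carries the punch and the wax.
- punch: Steel punch lying on the stone, 117 mm long along its x axis, 13 mm thick; origin at mid-length on its underside. Leave it alone.
- wax: Amber wax lump on the stone, 34 x 30 x 24 mm, origin at the centre of its underside. Leave it alone.
Not all that is in view belongs to the job. There is more than one size of the template; the job needs the middle-sized.

How it is judged:
By the outcome, as a careful person would: the job done as asked, in the order asked, and still so for the second after the job is handed in, with the robot touching nothing.
It also fails if it takes over 72 s, if anything falls off the work surface, if the arm or the gripper's body presses on something with over 40 N, if the wrist force passes 120 N, or if a joint passes its speed limit or range.

## Robot

A 7-joint arm with a two-finger parallel gripper is mounted at the origin on the work surface. World frame = base frame: x ahead of the robot, y to its left, z up, the work surface at z = 0. Lengths are in m, angles in degrees, forces in N, time in s.
With the tool pointing down it reaches from about 0.425 to 0.875 m from the base axis. Payload 4.7 kg.
Tool frame: the origin (TCP) lies at the very end of the fingers, on their centre line; the grasp point (between the pads) lies 19 mm behind it; z points along the fingers, y is the direction in which the jaws open and shut (so a half turn about z gives the same grasp; the last joint's range is limited). The gripper opens to 87 mm and grips with 3 to 60 N. Pads are 19 mm wide; open, the fingers measure 117 mm over their backs; the gripper's body (75 mm by 190 mm) begins 51 mm behind the grasp point.
Start: joints at [-70.411, 18.392, -4.016, 83.108, 1.295, 78.541, -3.26], TCP at [0.209, 0.615, 0.223] pointing down, gripper open.
Joint ranges: [-163.93, 163.93], [-17.29, 119.83], [-79.2, 71.16], [3.27, 140.29], [-89.18, 269.18], [5.43, 117.66], [-154.24, 154.24]. Speed limits (degrees/s): [147.25, 147.25, 180, 180, 180, 180, 180].

## Interface

Orientations are given as [roll, pitch, yaw] about the fixed x, y, z axes, in that order (R = Rz(yaw) Ry(pitch) Rx(roll)).
In Python, from cell import monitor, read_camera, camera_info, env, look_for gives the robot as it stands.
- The arm moves only by the tool servo_tool, never from a script. Its argument "commands" is one flat list of numbers, 6 for each row, row after row: the shift along the tool's x, y, z in mm, then the turn, a rotation vector about the tool's x, y, z in degrees. A call has 1 to 10 rows; each row shifts and turns the commanded pose from where the row before left it, along the tool's axes as they then stand; what a row does not reach is not made up. A row lasts 1/10 s, in which the tool goes at most 50 mm and 8.59 degrees, less where a joint would pass 70% of its speed; a pose out of reach is approached as far as the arm can. A call is refused whole if a number of a shift passes 50 or a number of a turn 8.59, either way. A call with a gripper value outside its range is refused whole. "jaw" is the finger opening in mm, from 0 to 87, set as the call begins (left out, the last holds). The fingers move at their own pace and stop on an object; "newtons" is the grip in N (left out, the last holds). Time passes only in rows, so rows that do not move let the fingers close. It gives the time, the measured TCP pose, the force and the opening at its end, in the units of the state.
- monitor.get_obs(): the state, without advancing time (a new reading comes with each control period).
- read_camera(name): name is "scene" or "top"; returns (picture, depth): 400x640x3 uint8, red, green, blue; 400x640 float32, m along the optical axis (not along the pixel's ray), 0 where there is no reading.
- camera_info(name): a dict with "camera_matrix" (3x3 intrinsics, pixels), "R" (3x3) and "t" (3): a world point X has camera coordinates R X + t. Camera axes: x right, y down, z forward; pixel columns grow to the right and rows downward; lengths in m; the calibration is good to about 2 mm. A picture is of the moment at which its call begins. camera_info takes no time and is no camera call.
- env.sign_off(): hands the job in, once; it reports no verdict.
Trained networks look in the newest picture that a camera, given by its name, has taken for a name from the list of things; names that differ only in an ending like _2 or _b are one class to them, and where a whole thing is asked for, a point or a joint stands for the part that bears it (a point fixed in the world has none). Each returns a list of dicts, best first, with "conf" (0 to 1); they miss things now and then, are a little off and sometimes report something else, mostly with a low value. They report only what shows in the picture. A call takes as long as a camera call. They do not tell look-alikes from the thing itself.
- look_for(camera, label): "box" ([left, top, width, height] in pixels, round what is visible of it).
The state is a dict: "time_s": time; "qpos": joint angles; "joint_velocities": joint speeds; "effort": joint torques, N m; "tool_pos": TCP position; "tool_rot": TCP orientation; "force": force on the tool from outside, world axes, zero at the start; "wrist_torque": the same for the moment, N m; "grip_width": finger opening in m.
Only numpy, scipy, OpenCV 4.12 (cv2) and the standard library are available. Lean on these libraries where they do the work, as an engineer would, in place of code of your own. Each camera call takes 0.05 s, during which the arm holds its last target.

## Working session

There is one attempt and no reset: what is moved stays moved. The work goes in short steps, Python scripts to look and compute and a tool call to move; the robot and the scene stay as the last step left them, time stands still between calls to the robot, and variables do not carry over. Pictures are saved under pics/ and viewed, and the job is handed in when it is done.

Besides the shell and the picture viewer there is one more tool, called as name(argument=value, ...) on one line, values as JSON. servo_tool: Moves the arm, as the interface text tells. Its arguments: {"type":"object","properties":{"commands":{"type":"array","items":{"type":"number"}},"jaw":{"type":"number"},"newtons":{"type":"number"}},"required":["commands"]}

```bash
ls; mkdir -p pics
python3 - <<'E'
from cell import monitor, read_camera, camera_info, env, look_for
import cv2,numpy as np
print(monitor.get_obs())
for n in ("scene","top"):
    p,d=read_camera(n); cv2.imwrite(f"pics/{n}0.png",p[:,:,::-1]); np.save(f"{n}0_d.npy",d); np.save(f"{n}0_p.npy",p)
    i=camera_info(n); print(n,i)
    for l in ["template_hole","template","rack","bend_a","slot","block","stone"]:
        print(l,[(np.round(r['box']).tolist(),round(r['conf'],2)) for r in look_for(n,l)][:6])
E
```

```text
pics
{'time_s': 0.0, 'qpos': array([-70.41152883,  18.43891669,  -4.01661553,  83.17375729,
         1.29513399,  78.53870861,  -3.26040183]), 'joint_velocities': array([-0.03529239,  0.10505668,  0.03747981,  0.03706043, -0.05149469,
        0.06524523,  0.05968162]), 'effort': array([-8.50683500e-05, -4.91277266e+01, -4.03877953e-01, -3.12524557e+01,
       -6.39783195e-02,  4.38311999e-02,  1.76490903e-04]), 'tool_pos': array([0.20913014, 0.61487664, 0.22147329]), 'tool_rot': array([-1.79893868e+02,  5.37616624e-03,  1.61221912e+02]), 'force': array([-1.16365495, -0.45399014, -0.62032864]), 'wrist_torque': array([ 0.01416145, -0.01752359, -0.01230299]), 'grip_width': 0.08702611016012436}
scene {'camera_matrix': array([[483.94556204,   0.        , 322.3936884 ],
       [  0.        , 483.94556204, 204.11074309],
       [  0.        ,   0.        ,   1.        ]]), 'R': array([[-0.57497092,  0.81799143,  0.0172762 ],
       [ 0.53634045,  0.39277448, -0.74703891],
       [-0.61785708, -0.42025972, -0.66455579]]), 't': array([ 0.32036677, -0.18189738,  1.42534566])}
template_hole [([
[... 684 characters left out ...]
99943829,  0.02461951],
       [-0.98248494, -0.02689366, -0.18439106],
       [ 0.1849496 , -0.01999577, -0.98254456]]), 't': array([-0.02881083,  0.56187703,  1.0806239 ])}
template_hole [([230.0, 165.0, 14.0, 26.0], 0.81), ([281.0, 228.0, 12.0, 33.0], 0.76)]
template [([229.0, 167.0, 13.0, 23.0], 0.56), ([277.0, 231.0, 20.0, 30.0], 0.5), ([265.0, 153.0, 4.0, 14.0], 0.38)]
rack [([175.0, 128.0, 84.0, 145.0], 0.76), ([327.0, 151.0, 14.0, 16.0], 0.37)]
bend_a [([176.0, 126.0, 77.0, 144.0], 0.77)]
slot [([375.0, 203.0, 47.0, 40.0], 0.66)]
block [([371.0, 202.0, 52.0, 44.0], 0.82), ([229.0, 164.0, 16.0, 26.0], 0.3)]
stone [([177.0, 127.0, 74.0, 144.0], 0.7), ([284.0, 141.0, 64.0, 71.0], 0.58)]
```

View pics/scene0.png

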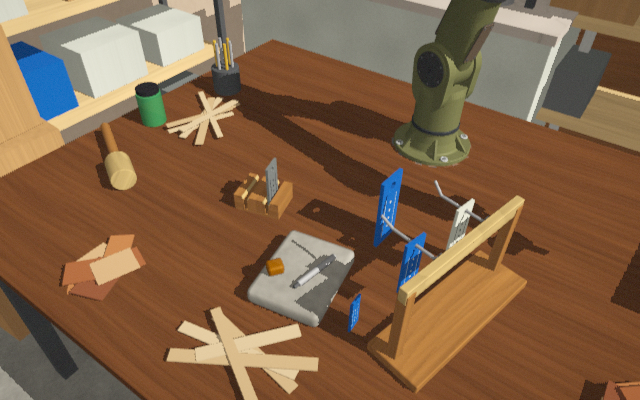

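View pics/top0.png

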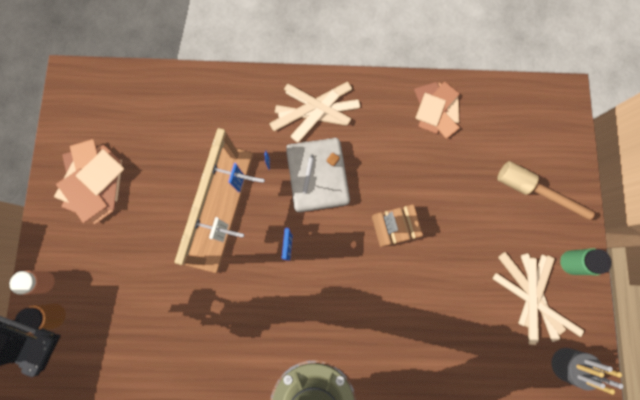

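```bash
cat > h.py <<'E'
import numpy as np,cv2
from cell import monitor, read_camera, camera_info, env, look_for
def cloud(n,p,d):
    i=camera_info(n);K=i["camera_matrix"]
    v,u=np.mgrid[0:400,0:640]
    c=np.stack([(u-K[0,2])/K[0,0]*d,(v-K[1,2])/K[1,1]*d,d],-1)
    return (c-i["t"])@i["R"]
def proj(n,X):
    i=camera_info(n);c=np.atleast_2d(X)@i["R"].T+i["t"];q=c@i["camera_matrix"].T
    return q[:,:2]/q[:,2:]
E
python3 - <<'E'
from h import *
p=np.load("scene0_p.npy");a=p[160:360,340:540,::-1];cv2.imwrite("pics/s0c.png",cv2.resize(a,None,fx=3,fy=3,interpolation=cv2.INTER_CUBIC)[:600,:800])
p=np.load("top0_p.npy");a=p[120:280,165:355,::-1];cv2.imwrite("pics/t0c.png",cv2.resize(a,None,fx=3.7,fy=3.7,interpolation=cv2.INTER_CUBIC))
p=np.load("scene0_p.npy");a=p[150:230,220:310,::-1];cv2.imwrite("pics/s0b.png",cv2.resize(a,None,fx=6,fy=6,interpolation=cv2.INTER_CUBIC))
for n in("scene","top"):
    p=np.load(n+"0_p.npy").astype(int);d=np.load(n+"0_d.npy");X=cloud(n,p,d)
    m=((p[...,2]>p[...,0]+60)&(p[...,2]>90)&(d>0)).astype(np.uint8)
    k,l,s,c=cv2.connectedComponentsWithStats(m)
    for j in range(1,k):
        if s[j,4]>15:
            Y=X[l==j]; print(n,s[j],np.round(np.percentile(Y,[2,50,98],axis=0),3).tolist())
E
```

```text
scene [  11   42   68   79 2901] [[0.316, -1.594, -0.195], [0.385, -1.362, -0.061], [0.465, -1.351, -0.007]]
scene [ 374  168   29   79 1111] [[0.39, 0.074, 0.007], [0.434, 0.084, 0.114], [0.462, 0.087, 0.181]]
scene [397 232  29  60 687] [[0.567, 0.206, 0.101], [0.597, 0.215, 0.168], [0.615, 0.222, 0.211]]
scene [348 294  13  38 263] [[0.655, 0.151, 0.003], [0.674, 0.154, 0.049], [0.688, 0.155, 0.084]]
top [265 153   3   9  20] [[0.657, 0.147, 0.058], [0.668, 0.148, 0.083], [0.676, 0.151, 0.088]]
top [229 164  11  25 101] [[0.565, 0.206, 0.129], [0.58, 0.211, 0.204], [0.606, 0.216, 0.213]]
top [282 228   9  31 189] [[0.387, 0.072, -0.002], [0.422, 0.077, 0.179], [0.459, 0.099, 0.184]]
```

View pics/s0c.png

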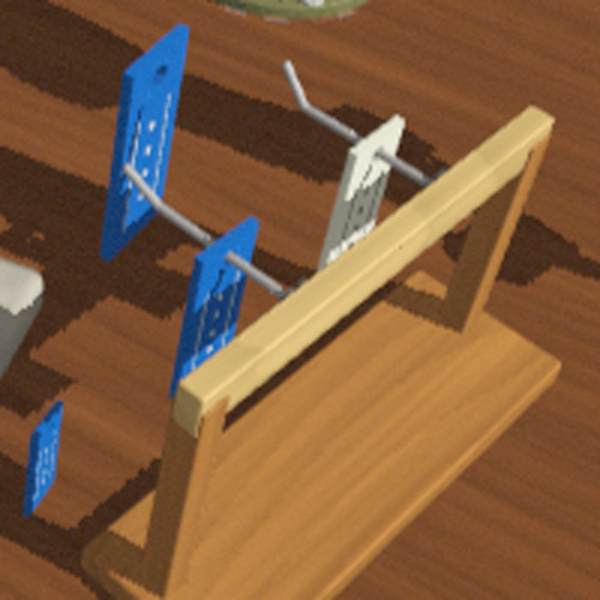

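View pics/t0c.png

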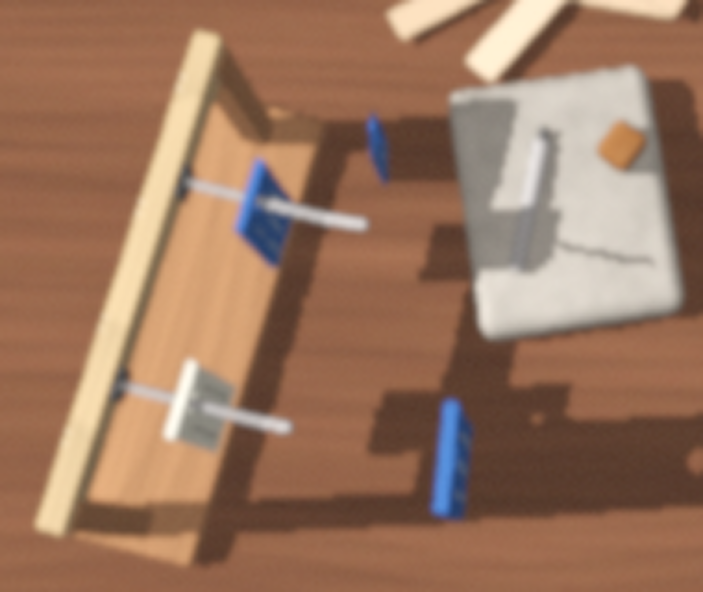

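View pics/s0b.png

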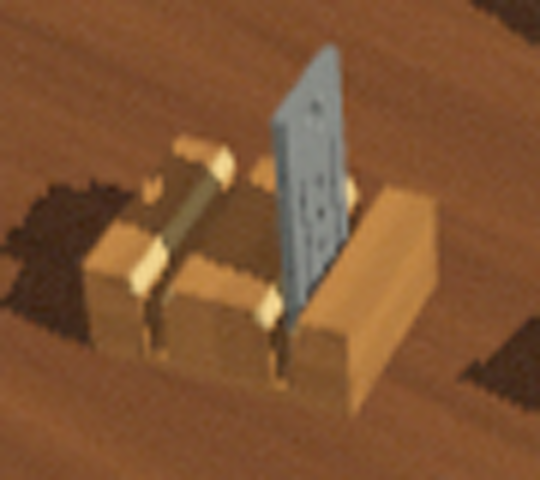

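Run:
```python
from h import *
for n in("scene","top"):
    p=np.load(n+"0_p.npy").astype(int);d=np.load(n+"0_d.npy");X=cloud(n,p,d)
    b=(p[...,0]>130)&(p[...,0]-p[...,2]>40)
    m=(b&(d>0)&(abs(X[...,2]-.212)<.006)&(X[...,1]>.1)&(X[...,1]<.45)&(X[...,0]>.3)&(X[...,0]<.8))
    k,l,s,c=cv2.connectedComponentsWithStats(m.astype(np.uint8));j=1+np.argmax(s[1:,4]);Y=X[l==j]
    r=cv2.minAreaRect((Y[:,:2]*1000).astype(np.float32));print(n,len(Y),r,cv2.boxPoints(r).tolist(),np.median(Y[:,2]),Y.mean(0))
    # block top
    m=(b&(d>0)&(abs(X[...,2]-.046)<.005)&(X[...,1]>-.3)&(X[...,1]<-.02)&(X[...,0]>.35)&(X[...,0]<.65))
    k,l,s,c=cv2.connectedComponentsWithStats(cv2.morphologyEx(m.astype(np.uint8),cv2.MORPH_CLOSE,np.ones((5,5))));j=1+np.argmax(s[1:,4]);Y=X[(l==j)&m]
    r=cv2.minAreaRect((Y[:,:2]*1000).astype(np.float32));print(n,len(Y),r,cv2.boxPoints(r).tolist(),np.median(Y[:,2]),Y.mean(0))
```

```text
scene 1599 ((534.3570556640625, 286.0749816894531), (20.767478942871094, 340.6934509277344), 77.0667724609375) [[366.0077209472656, 314.08087158203125], [698.0582885742188, 237.8284454345703], [702.7064208984375, 258.069091796875], [370.65582275390625, 334.321533203125]] 0.21047623984342043 [0.55278634 0.28352634 0.21036749]
scene 220 ((513.1693725585938, -237.129638671875), (64.66942596435547, 82.25019073486328), 15.328866958618164) [[471.1131896972656, -206.01556396484375], [492.85675048828125, -285.33966064453125], [555.2255859375, -268.24371337890625], [533.4819946289062, -188.91961669921875]] 0.044535464627311686 [ 0.52960906 -0.2369099   0.04455746]
top 1107 ((532.671630859375, 284.47491455078125), (19.890390396118164, 338.7371520996094), 76.82695007324219) [[365.4933166503906, 313.3893127441406], [695.3170776367188, 236.19351196289062], [699.8499755859375, 255.56051635742188], [370.02618408203125, 332.7563171386719]] 0.21143057161853746 [0.52692841 0.2851653  0.21137509]
top 885 ((491.3042297363281, -224.8753662109375), (90.09967803955078, 116.07571411132812), 15.194494247436523) [[432.61773681640625, -180.67381286621094], [463.040771484375, -292.69171142578125], [549.99072265625, -269.076904296875], [519.5676879882812, -157.05902099609375]] 0.04591256654577262 [ 0.48985877 -0.22694948  0.04582046]
```

```bash
cat >> h.py <<'E'
def R2(y): c,s=np.cos(np.radians(y)),np.sin(np.radians(y)); return np.array([[c,-s,0],[s,c,0],[0,0,1]])
RC=np.array([.533,.285,0]);RY=77.0
BC=np.array([.4913,-.2249,0]);BY=105.2
def rack(P): return np.atleast_2d(P)@R2(RY).T+RC
def block(P): return np.atleast_2d(P)@R2(BY).T+BC
def crop(n,p,box,f,fn,lines):
    x,y,w,h=box
    a=cv2.resize(np.ascontiguousarray(p[y:y+h,x:x+w,::-1]).astype(np.uint8),None,fx=f,fy=f,interpolation=cv2.INTER_CUBIC)
    for P,col in lines:
        q=((proj(n,P)-[x,y]+.5)*f).round().astype(int)
        cv2.polylines(a,[q.reshape(-1,1,2)],False,col,1,cv2.LINE_AA)
    cv2.imwrite(fn,a)
E
python3 - <<'E'
from h import *
L=[]
for y in(-.07,.07):
    for th,c in((12,(0,255,0)),(32,(0,255,255)),(52,(0,0,255))):
        t=np.radians(th); L.append((rack([[-.009,y,.2],[-.109,y,.2],[-.109-.03*np.cos(t),y,.2+.03*np.sin(t)]]),c))
L.append((rack([[-.009,-.17,.212],[.009,-.17,.212],[.009,.17,.212],[-.009,.17,.212],[-.009,-.17,.212]]),(255,0,255)))
B=[]
for x in(-.028,.028): B.append((block([[x,-.045,.046],[x,.045,.046]]),(0,0,255)))
B.append((block([[-.058,-.045,.046],[.058,-.045,.046],[.058,.045,.046],[-.058,.045,.046],[-.058,-.045,.046]]),(255,0,255)))
p=np.load("scene0_p.npy");crop("scene",p,(370,165,110,100),6,"pics/s1.png",L)
crop("scene",p,(225,150,80,80),6,"pics/s1b.png",B)
p=np.load("top0_p.npy");crop("top",p,(170,125,110,150),4,"pics/t1.png",L);crop("top",p,(365,195,65,60),8,"pics/t1b.png",B)
a=cv2.imread("pics/s1b.png");b=cv2.imread("pics/t1b.png");h=480
cv2.imwrite("pics/b1.png",cv2.resize(np.hstack([a,b]),None,fx=.79,fy=.79))
X=cloud("top",p,np.load("top0_d.npy"));Y=X[(abs(X[...,2]-.133)<.006)&(X[...,1]<-.1)&(X[...,0]<.6)&(X[...,0]>.35)];print(len(Y),Y.mean(0),((Y-BC)@R2(BY)).mean(0))
E
```

```text
54 [ 0.4893746  -0.19609955  0.132263  ] [ 0.02829773 -0.00569312  0.132263  ]
```

View pics/s1.png

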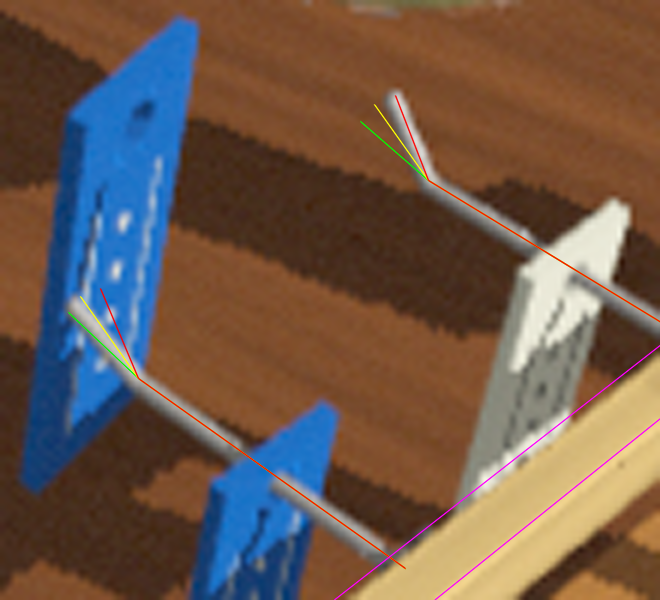

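View pics/t1.png

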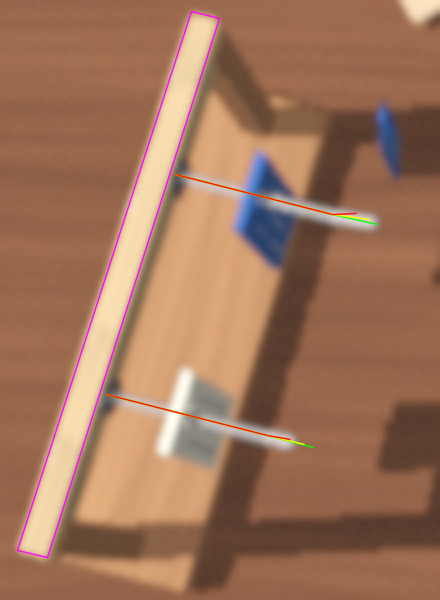

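View pics/b1.png

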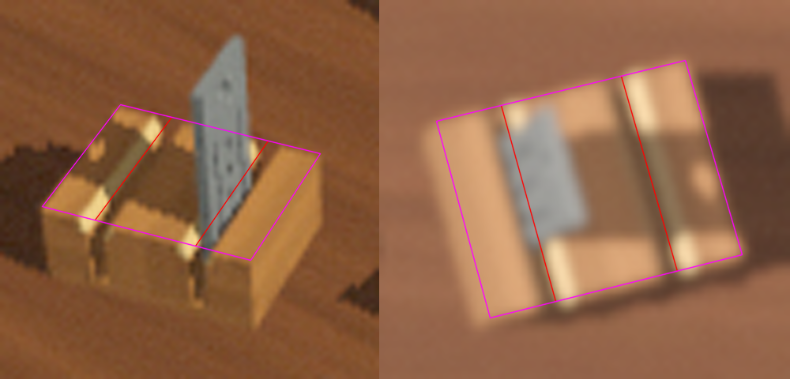

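Run:
```python
from h import *
for n in("scene","top"):
    p=np.load(n+"0_p.npy").astype(int);d=np.load(n+"0_d.npy");X=cloud(n,p,d);
    m=(p[...,2]>p[...,0]+50)&(d>0)
    Y=(X[m]-RC)@R2(RY); Y=Y[(abs(Y[:,1]+.07)<.05)&(Y[:,0]<-.02)&(Y[:,0]>-.12)&(Y[:,2]>.08)]
    c=Y.mean(0);u,s,v=np.linalg.svd(Y-c,full_matrices=False)
    print(n,len(Y),np.round(np.percentile(Y,[1,50,99],axis=0),4).tolist(),"normal",v[2])
    T=Y[Y[:,2]>.2]; print(len(T),np.round(np.percentile(T,[2,50,98],axis=0),4).tolist(), np.polyfit(T[:,1],T[:,0],1))
p=np.load("scene0_p.npy");L=[]
for th,c in((20,(0,255,0)),(26,(0,255,255)),(32,(0,0,255))):
    t=np.radians(th);L.append((rack([[-.109,-.07,.2],[-.109-.03*np.cos(t),-.07,.2+.03*np.sin(t)]]),c))
x=-.059
L.append((rack([[x,-.095,.212],[x,-.045,.212],[x,-.045,.087],[x,-.095,.087],[x,-.095,.212]]),(255,255,255)))
crop("scene",p,(365,205,80,95),6,"pics/s2.png",L)
p=np.load("top0_p.npy");crop("top",p,(210,150,70,60),8,"pics/t2.png",L)
```

```text
scene 709 [[-0.0598, -0.0972, 0.1017], [-0.0539, -0.0779, 0.1683], [-0.0524, -0.047, 0.2116]] normal [ 0.99944439 -0.02981158  0.01490596]
149 [[-0.0597, -0.0965, 0.2008], [-0.0547, -0.0734, 0.209], [-0.053, -0.0476, 0.212]] [-0.00145914 -0.05563768]
top 147 [[-0.0627, -0.0904, 0.1071], [-0.0615, -0.0624, 0.191], [-0.0566, -0.0458, 0.2133]] normal [-0.99979364 -0.00910005  0.0181622 ]
60 [[-0.0624, -0.0904, 0.202], [-0.0606, -0.0671, 0.2103], [-0.0566, -0.0454, 0.2133]] [-0.01335529 -0.0610285 ]
```

View pics/s2.png

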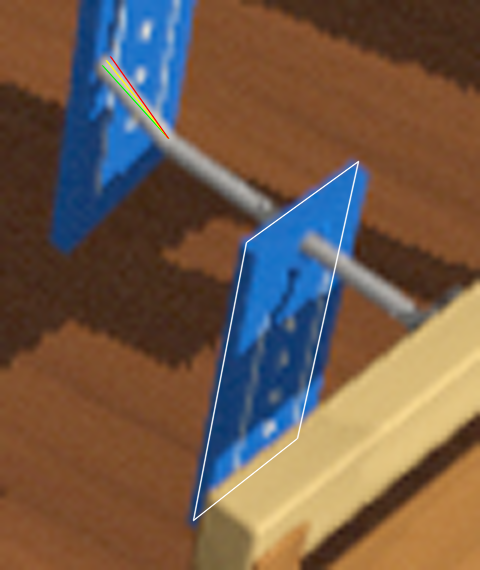

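View pics/t2.png

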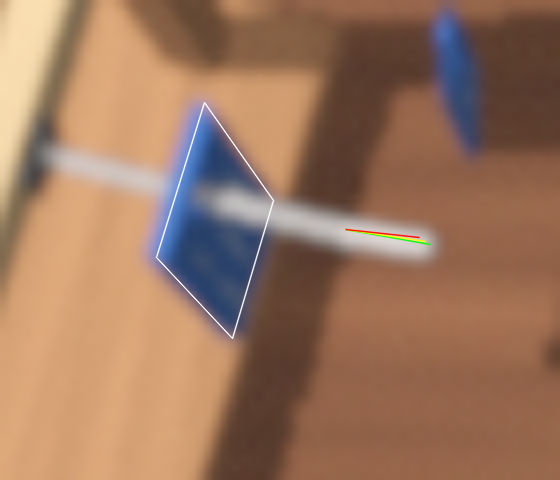

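Run:
```python
from h import *
from scipy.optimize import least_squares
n="scene"
p=np.load(n+"0_p.npy").astype(int);d=np.load(n+"0_d.npy");X=cloud(n,p,d)
Y=(X-RC)@R2(RY)
sat=p.max(-1)-p.min(-1)
for y0 in(-.07,.07):
    m=(abs(Y[...,1]-y0)<.012)&(Y[...,0]<-.068)&(Y[...,0]>-.15)&(Y[...,2]>.185)&(Y[...,2]<.24)&(sat<40)
    P=Y[m]
    def f(q):
        xb,zb,th=q; t=np.tan(th); return np.where(P[:,0]>xb,P[:,2]-zb,(P[:,2]-zb-(xb-P[:,0])*t)*np.cos(th))
    r=least_squares(f,[-.109,.203,.4],loss="soft_l1",f_scale=.002)
    print(y0,m.sum(),r.x,np.degrees(r.x[2]),r.cost,P[:,0].min(),P[:,2].max(),P[:,1].mean())
    # image PCA: segments
    v,u=np.nonzero(m)
    for lo,hi in((-.106,-.07),(-.15,-.113)):
        k=(P[:,0]>lo)&(P[:,0]<hi);q=np.c_[u[k],v[k]].astype(np.float32)
        l=cv2.fitLine(q,cv2.DIST_L2,0,.01,.01).ravel();print("img dir",np.degrees(np.arctan(l[1]/l[0])),l[2:],k.sum())
    for th in(12,16,20,24,28,32,36,52):
        t=np.radians(th);a=proj(n,rack([[-.109,y0,.2],[-.109-.03*np.cos(t),y0,.2+.03*np.sin(t)]]));e=a[1]-a[0];print(th,round(np.degrees(np.arctan(e[1]/e[0])),1),a.round(1).tolist())
```

```text
-0.07 122 [-0.10688819  0.20072602  0.38161396] 21.86486940558306 0.00010741363137364536 -0.13713867322629164 0.21350346816902332 -0.07239666079228768
img dir 35.746193 [400.4762  234.34921] 63
img dir 49.59094 [385.5476  220.11905] 42
12 43.3 [[392.5, 227.6], [380.8, 216.5]]
16 45.8 [[392.5, 227.6], [381.1, 215.9]]
20 48.2 [[392.5, 227.6], [381.5, 215.3]]
24 50.6 [[392.5, 227.6], [381.9, 214.7]]
28 53.0 [[392.5, 227.6], [382.4, 214.2]]
32 55.3 [[392.5, 227.6], [382.9, 213.8]]
36 57.6 [[392.5, 227.6], [383.5, 213.4]]
52 67.4 [[392.5, 227.6], [386.2, 212.6]]
0.07 110 [-0.10662016  0.20017166  0.85377034] 48.91743696736096 0.00010793931543671239 -0.12831578348990558 0.2238791310381623 0.06747806363278303
img dir 31.980143 [448.7586 200.2931] 58
img dir 68.27168 [436.85294 185.91176] 34
12 40.6 [[440.9, 194.4], [429.5, 184.7]]
16 43.4 [[440.9, 194.4], [429.8, 184.0]]
20 46.2 [[440.9, 194.4], [430.3, 183.4]]
24 49.0 [[440.9, 194.4], [430.8, 182.8]]
28 51.8 [[440.9, 194.4], [431.3, 182.3]]
32 54.5 [[440.9, 194.4], [431.9, 181.8]]
36 57.3 [[440.9, 194.4], [432.5, 181.4]]
52 68.7 [[440.9, 194.4], [435.4, 180.4]]
```

```bash
cat >> h.py <<'E'
from scipy.spatial.transform import Rotation as Ro, Slerp
def tgt(pos_tcp, rpy): return np.array(pos_tcp,float), Ro.from_euler("xyz",rpy,degrees=True)
def cur():
    o=monitor.get_obs(); return np.array(o["tool_pos"]), Ro.from_euler("xyz",o["tool_rot"],degrees=True)
def rows(a,b,n,nd=1):
    """rows in tool axes from pose a to b, uniform; rounding errors carried"""
    S=Slerp([0,1],Ro.concatenate([a[1],b[1]])); p,r=a; out=[]
    for i in range(1,n+1):
        P=a[0]+(b[0]-a[0])*i/n; Q=S(i/n)
        t=np.round(r.inv().apply(P-p)*1000,nd); w=np.round((r.inv()*Q).as_rotvec(degrees=True),nd+1)
        p=p+r.apply(t)/1000; r=r*Ro.from_rotvec(w,degrees=True); out+= [t.tolist()+w.tolist()]
    return out,(p,r)
def show(a,b,n,nd=1):
    o,e=rows(a,b,n,nd)
    for r in o: print(", ".join("%g"%(x+0) for x in r),",")
    return e
def hole_pose(hx,hy,hz,lean,yaw=RY,frame=rack,off=.019):
    """tool pose with grasp point at hole (rack coords), leaning foot outwards by lean deg"""
    R=Ro.from_euler("z",yaw,degrees=True)*Ro.from_euler("y",0,degrees=True)*Ro.from_euler("x",180,degrees=True)*Ro.from_euler("y",-lean,degrees=True)
    return frame([hx,hy,hz])[0]+R.apply([0,0,off]),R
E
python3 - <<'E'
from h import *
a=cur();print(a[1].as_euler("xyz",True))
b=(a[0]+[0,0,.12],a[1]); c=hole_pose(-.0575,-.0705,.196+.09,0)
print(c[0],c[1].as_euler("xyz",True), c[1].as_matrix())
e=show(a,b,4); e=show(e,c,22)
E
```

```text
[1.79993564e+02 1.71527844e-03 1.61220472e+02]
[0.5887584  0.21311467 0.267     ] [180.   0.  77.] [[ 2.24951054e-01  9.74370065e-01  1.19325918e-16]
 [ 9.74370065e-01 -2.24951054e-01 -2.75485589e-17]
 [ 0.00000000e+00  1.22464680e-16 -1.00000000e+00]]
0, 0, -30, 0, 0, 0 ,
0, 0, -30, 0, 0, 0 ,
0, 0, -30, 0, 0, 0 ,
0, 0, -30, 0, 0, 0 ,
-22.2, -11.8, 3.4, 0, 0, 3.83 ,
-23, -10.2, 3.5, 0, 0, 3.83 ,
-23.6, -8.7, 3.4, 0, 0, 3.82 ,
-24.1, -7.1, 3.4, 0, 0, 3.83 ,
-24.5, -5.5, 3.5, 0, 0, 3.83 ,
-24.8, -3.8, 3.4, 0, 0, 3.83 ,
-25.1, -2.2, 3.5, 0, 0, 3.83 ,
-25.1, -0.4, 3.4, 0, 0, 3.83 ,
-25.1, 1.2, 3.4, 0, 0, 3.82 ,
-25, 2.8, 3.5, 0, 0, 3.83 ,
-24.7, 4.6, 3.4, 0, 0, 3.83 ,
-24.4, 6.1, 3.4, 0, 0, 3.83 ,
-23.9, 7.8, 3.5, 0, 0, 3.83 ,
-23.3, 9.4, 3.4, 0, 0, 3.82 ,
-22.7, 10.9, 3.4, 0, 0, 3.83 ,
-21.8, 12.4, 3.5, 0, 0, 3.83 ,
-21, 13.8, 3.4, 0, 0, 3.83 ,
-20.1, 15.2, 3.5, 0, 0, 3.83 ,
-18.9, 16.5, 3.4, 0, -0.01, 3.83 ,
-17.9, 17.7, 3.4, 0, 0, 3.82 ,
-16.6, 18.9, 3.5, 0, 0, 3.83 ,
-15.3, 20, 3.4, 0, 0, 3.83 ,
```

servo_tool(commands=[0,0,-30,0,0,0,0,0,-30,0,0,0,0,0,-30,0,0,0,0,0,-30,0,0,0,-22,-12,3,0,0,3.8,-23,-10,3,0,0,3.8,-24,-9,3,0,0,3.8,-24,-7,3,0,0,3.8,-24.5,-5.5,3,0,0,3.8,-25,-4,3,0,0,3.8])

```text
time_s: 1.8
tool_pos: [0.3141, 0.504, 0.3244]
tool_rot: [180.0, -0.0, 138.2]
force: [0.3, 0.5, 0.2]
grip_width: 0.0874
```

servo_tool(commands=[-25,-2,3,0,0,3.8,-25,-0.5,3,0,0,3.8,-25,1,3,0,0,3.8,-25,3,3,0,0,3.8,-25,4.5,3,0,0,3.8,-24.5,6,3,0,0,3.8,-24,8,3,0,0,3.8,-23,9,3,0,0,3.8,-22.5,11,3,0,0,3.8,0,0,0,0,0,0])

```text
time_s: 2.8
tool_pos: [0.4724, 0.3368, 0.2971]
tool_rot: [180.0, 0.2, 103.6]
force: [0.8, -0.4, 0.3]
grip_width: 0.0872
```

Run:
```python
from h import *
a=cur();print(a[0],a[1].as_euler("xyz",True))
c=hole_pose(-.0575,-.0705,.196+.07,0)
e=show(a,c,9)
```

```text
[0.47242792 0.33678363 0.29705733] [1.79963065e+02 1.51875792e-01 1.03623132e+02]
-16.4, 9.3, 5.6, 0.01, 0.02, 2.96 ,
-15.9, 10.2, 5.6, 0.01, 0.01, 2.96 ,
-15.3, 10.9, 5.6, 0, 0.02, 2.95 ,
-14.8, 11.8, 5.6, 0.01, 0.01, 2.96 ,
-14.1, 12.5, 5.6, 0.01, 0.02, 2.96 ,
-13.5, 13.2, 5.6, 0.01, 0.01, 2.96 ,
-12.7, 13.8, 5.6, 0.01, 0.02, 2.96 ,
-12.1, 14.6, 5.5, 0, 0.02, 2.96 ,
-11.2, 15.1, 5.6, 0.01, 0.01, 2.95 ,
```

servo_tool(commands=[-16.4,9.3,3,0,0,2.96,-15.9,10.2,3,0,0,2.96,-15.3,10.9,3,0,0,2.96,-14.8,11.8,3,0,0,2.96,-14.1,12.5,3,0,0,2.96,-13.5,13.2,3,0,0,2.96,-12.7,13.8,3,0,0,2.96,-12,14.6,3,0,0,2.96,-11.2,15,3,0,0,2.96,0,0,0,0,0,0])

```text
time_s: 3.8
tool_pos: [0.5881, 0.2155, 0.2699]
tool_rot: [180.0, 0.1, 77.2]
force: [-0.9, -0.1, 0.2]
grip_width: 0.0871
```

servo_tool(commands=[0,0,0,0,0,0,0,0,0,0,0,0])

```text
time_s: 4.0
tool_pos: [0.5856, 0.2208, 0.2707]
tool_rot: [-180.0, -0.0, 77.7]
force: [0.4, -0.4, 0.4]
grip_width: 0.0868
```

Run:
```python
from h import *
a=cur();print(a[0],a[1].as_euler("xyz",True),monitor.get_obs()["force"])
c=hole_pose(-.0575,-.0705,.196,0)
e=show(a,c,2)
for n in("scene","top"):
    p,d=read_camera(n);np.save(n+"1_p.npy",p);np.save(n+"1_d.npy",d)
x=-.0575
L=[(rack([[x,-.0955,.212],[x,-.0455,.212],[x,-.0455,.087],[x,-.0955,.087],[x,-.0955,.212]]),(255,255,255)),(np.array([a[0],a[0]-[0,0,.1]]),(0,0,255))]
crop("scene",np.load("scene1_p.npy"),(340,110,140,150),4,"pics/s3.png",L)
crop("top",np.load("top1_p.npy"),(170,110,130,120),4,"pics/t3.png",L)
```

```text
[0.58562869 0.22077396 0.27066548] [-1.79966655e+02 -4.80897593e-02  7.76972557e+01] [ 0.42629304 -0.36953875  0.3663103 ]
-3.4, 2.4, 46.8, -0.02, -0.02, 0.35 ,
-3.5, 2.3, 46.9, -0.01, -0.03, 0.35 ,
```

View pics/s3.png

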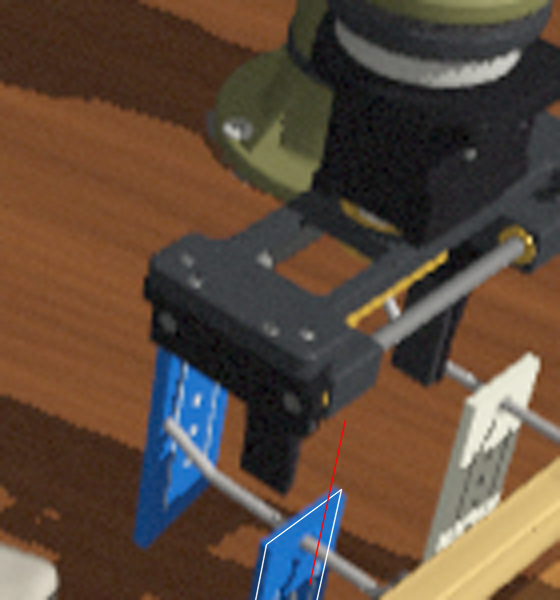

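View pics/t3.png

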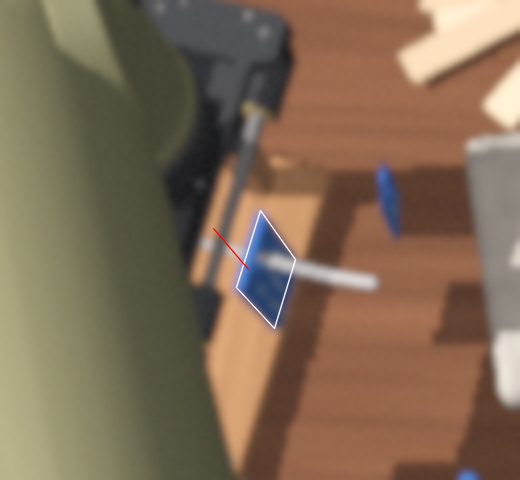

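servo_tool(commands=[-3.5,2.4,5,0,0,0.35,-3.5,2.4,12,0,0,0.35,0,0,13,0,0,0,0,0,13,0,0,0,0,0,13,0,0,0,0,0,13,0,0,0,0,0,13,0,0,0,0,0,11.5,0,0,0,0,0,0,0,0,0,0,0,0,0,0,0])

```text
time_s: 5.1
tool_pos: [0.5894, 0.2115, 0.177]
tool_rot: [-180.0, 0.0, 76.9]
force: [0.1, 0.6, 0.3]
grip_width: 0.087
```

Run:
```python
from h import *
a=cur();print(a[0],a[1].as_euler("xyz",True),monitor.get_obs()["force"])
c=hole_pose(-.0575,-.0705,.196,0)
e=show(a,c,1)
```

```text
[0.58939018 0.21154969 0.17696769] [-1.79996237e+02  6.32453831e-03  7.68814082e+01] [0.06006876 0.59972666 0.31456047]
1.4, -1, 0, 0, 0.01, -0.12 ,
```

servo_tool(commands=[1.4,-1,0,0,0,0,0,0,0,0,0,0,0,0,0,0,0,0,0,0,0,0,0,0,0,0,0,0,0,0], jaw=54, newtons=15)

```text
time_s: 5.6
tool_pos: [0.5888, 0.2131, 0.1773]
tool_rot: [180.0, -0.0, 76.9]
force: [0.7, 0.1, -1.1]
grip_width: 0.0573
```

servo_tool(commands=[0,0,0,0,0,0,0,0,0,0,0,0,0,0,0,0,0,0], jaw=47)

```text
time_s: 5.9
tool_pos: [0.5886, 0.2131, 0.177]
tool_rot: [-180.0, 0.0, 76.9]
force: [-0.4, 0.4, 0.8]
grip_width: 0.0495
```

Run:
```python
from h import *
o=monitor.get_obs();print(o["tool_pos"],o["tool_rot"],o["force"],o["wrist_torque"],o["grip_width"])
for n in("scene","top"):
    p,d=read_camera(n);np.save(n+"2_p.npy",p);np.save(n+"2_d.npy",d)
crop("scene",np.load("scene2_p.npy"),(355,150,130,140),4,"pics/s4.png",[])
```

```text
[0.58863281 0.21312598 0.17703008] [-1.79990481e+02  1.57643150e-03  7.68803823e+01] [-0.35500354  0.38703139  0.82856036] [-0.10818067  0.14223914 -0.02374839] 0.04947811288580273
```

View pics/s4.png

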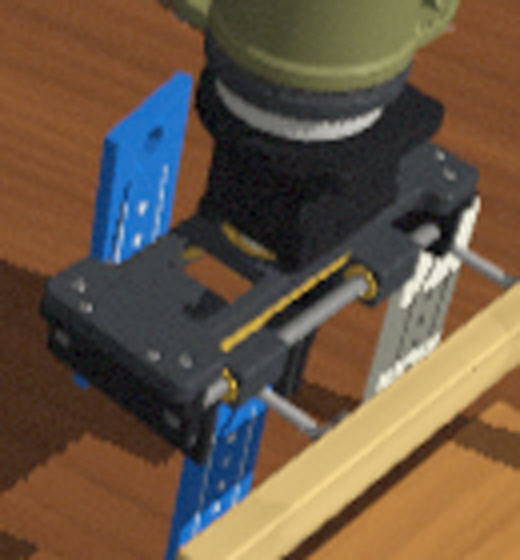

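servo_tool(commands=[0,0,-1,0,0,0,0,0,-1,0,0,0,0,0,-1,0,0,0,0,0,-1,0,0,0,0,0,0,0,0,0,0,0,0,0,0,0])

```text
time_s: 6.6
tool_pos: [0.5887, 0.2131, 0.1811]
tool_rot: [180.0, -0.0, 76.9]
force: [-0.4, 0.8, -1.3]
grip_width: 0.0494
```

Run:
```python
from h import *
import time
o=monitor.get_obs();print(o["tool_pos"],o["tool_rot"],o["force"],o["wrist_torque"],o["grip_width"])
a=cur()
b=hole_pose(-.0575-.040,-.0705,.2,0)
print("slide");print(a[1].inv().apply(rack([-1,0,0])[0]-RC))
e=show(a,b,10)
```

```text
[0.58873156 0.21309332 0.18108943] [ 1.79995328e+02 -3.51409731e-03  7.68775563e+01] [-0.43735968  0.8133792  -1.273084  ] [-0.05655032  0.03577988 -0.03701249] 0.04938407556698259
slide
[-9.99997715e-01  2.13704836e-03 -6.11581805e-05]
-4, 0, 0, 0, 0, -0.01 ,
-4, 0, 0, 0, 0, -0.01 ,
-4, 0, 0, 0, 0, -0.02 ,
-4, 0, 0, 0, 0, -0.01 ,
-4, 0, 0, 0, 0, -0.01 ,
-4, 0.1, 0.1, 0, 0, -0.01 ,
-4, 0, 0, 0, 0, -0.02 ,
-4, 0, 0, 0, 0, -0.01 ,
-4, 0, 0, 0, 0, -0.01 ,
-4, 0, 0, 0, 0, -0.01 ,
```

servo_tool(commands=[-4,0,0,0,0,0,-4,0,0,0,0,0,-4,0,0,0,0,0,-4,0,0,0,0,0,-4,0,0,0,0,0,-4,0,0,0,0,0,-4,0,0,0,0,0,-4,0,0,0,0,0,-4,0,0,0,0,0,0,0,0,0,0,0])

```text
time_s: 7.6
tool_pos: [0.5806, 0.1771, 0.1812]
tool_rot: [180.0, 0.0, 76.8]
force: [-0.2, 1.0, -1.1]
grip_width: 0.0498
```

Run:
```python
from h import *
o=monitor.get_obs();print(o["tool_pos"],o["tool_rot"],o["force"],o["wrist_torque"],o["grip_width"])
a=cur()
g=a[0]-a[1].apply([0,0,.019]);print("hole rack",(g-RC)@R2(RY))
z0=.200;xb=-.109;y=((g-RC)@R2(RY))[1];th=np.radians(22)
e=a
def along(s): # s arc from bend
    return (xb-s,z0) if s<0 else (xb-s*np.cos(th),z0+s*np.sin(th))
print("tilt phase")
S=np.linspace(((xb-((g-RC)@R2(RY))[0])*-1)*-1*1.0,8,1)
s0=xb*-1; 
s=(-( (g-RC)@R2(RY))[0]-.109)
print("s now",s)
N=12
for i in range(1,N+1):
    si=s+(.008-s)*i/N
    x,z=along(si)
    # round the corner: centre path slightly
    e=show(e,hole_pose(x,y,z,22*i/N),1)
print("out phase"); 
for i in range(1,11):
    x,z=along(.008+.04*i/10); e=show(e,hole_pose(x,y,z,22),1)
```

```text
[0.58057188 0.17714485 0.18119653] [1.79987493e+02 8.82922529e-03 7.68215148e+01] [-0.21527212  1.02657635 -1.12955926] [-0.07634326  0.02264813  0.04568512] 0.04981600835897219
hole rack [-0.09438655 -0.07061061  0.20019653]
tilt phase
s now -0.014613453637323429
-2.5, 0, 0.2, 0.01, -1.82, -0.18 ,
-2.5, 0, 0, 0, -1.84, 0 ,
-2.5, 0, 0.1, 0, -1.83, 0 ,
-2.5, 0, 0.2, 0, -1.83, 0 ,
-2.4, 0, 0.2, 0, -1.84, 0 ,
-2.5, 0, 0.3, 0, -1.83, 0 ,
-2.5, 0, 0.4, 0, -1.83, 0 ,
-2.4, 0, 0.2, 0, -1.84, 0 ,
-2.5, 0, -0.2, 0, -1.83, 0 ,
-2.5, 0, -0.2, 0, -1.83, 0 ,
-2.5, 0, -0.2, 0, -1.84, 0 ,
-2.4, 0, 0, 0, -1.83, 0 ,
out phase
-4, 0, 0, 0, 0, 0 ,
-4, 0, 0, 0, 0, 0 ,
-4, 0, 0, 0, 0, 0 ,
-4, 0, 0, 0, 0, 0 ,
-4, 0, 0, 0, 0, 0 ,
-4, 0, 0, 0, 0, 0 ,
-4, 0, 0, 0, 0, 0 ,
-4, 0, 0, 0, 0, 0 ,
-4, 0, 0, 0, 0, 0 ,
-4, 0, 0, 0, 0, 0 ,
```

servo_tool(commands=[-2.5,0,0.2,0,-1.83,0,-2.5,0,0,0,-1.83,0,-2.5,0,0.1,0,-1.83,0,-2.5,0,0.2,0,-1.83,0,-2.4,0,0.2,0,-1.83,0,-2.5,0,0.3,0,-1.83,0,0,0,0,0,0,0])

```text
time_s: 8.3
tool_pos: [0.5769, 0.1647, 0.1806]
tool_rot: [-180.0, 11.1, 77.0]
force: [0.3, 0.2, -1.3]
grip_width: 0.0495
```

Run:
```python
from h import *
o=monitor.get_obs();print(o["tool_pos"],o["tool_rot"],o["force"],o["wrist_torque"],o["grip_width"])
a=cur()
g=a[0]-a[1].apply([0,0,.019]);print("hole rack",(g-RC)@R2(RY))
p,d=read_camera("scene");np.save("scene3_p.npy",p)
crop("scene",p,(345,150,140,140),4,"pics/s5.png",[])
```

```text
[0.57689134 0.16467883 0.180623  ] [-179.9574404    11.07867735   77.00158883] [ 0.28327936  0.22126865 -1.33570654] [0.20913846 0.01659515 0.07233004] 0.049502574487453724
hole rack [-0.10371296 -0.06984679  0.19926892]
```

View pics/s5.png

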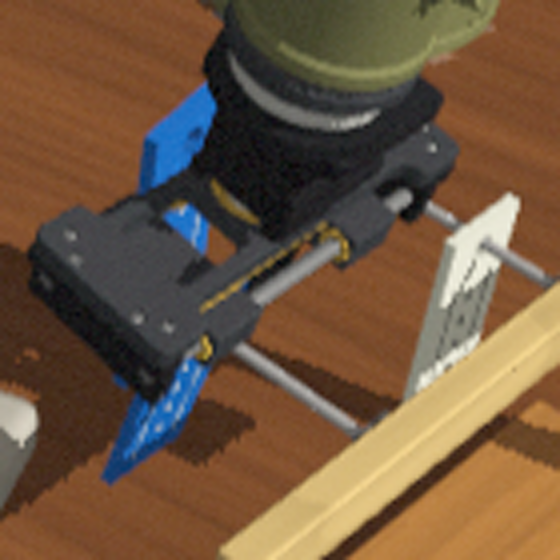

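```bash
cat >> h.py <<'E'
def onpath(s,lean,y=-.0703,th=22.,xb=-.1085,z0=.2002):
    t=np.radians(th)
    x,z=(xb-s,z0) if s<0 else (xb-s*np.cos(t),z0+s*np.sin(t))
    return hole_pose(x,y,z,lean)
def where():
    a=cur();g=a[0]-a[1].apply([0,0,.019]);h=(g-RC)@R2(RY);o=monitor.get_obs();print("hole rack mm",(h*1000).round(1),"rot",a[1].as_euler("xyz",True).round(2),"F",o["force"].round(1),"T",o["wrist_torque"].round(2),o["time_s"]);return a,h
E
python3 - <<'E'
from h import *
a,h=where()
s0=-h[0]-.1085;e=a
for i in range(1,9): e=show(e,onpath(s0+(.010-s0)*i/8,11+11*i/8),1)
E
```

```text
hole rack mm [-104.1  -70.1  199.5] rot [-179.97   11.02   76.95] F [ 0.  -0.2 -1.6] T [ 0.18  0.03 -0.02] 8.35
-2.3, 0.2, -0.4, -0.03, -1.36, -0.04 ,
-2.3, 0, 0.4, 0, -1.37, 0 ,
-2.2, 0, 0.1, 0, -1.38, 0 ,
-2.2, 0, -0.3, 0, -1.37, 0 ,
-2.3, 0, -0.1, 0, -1.38, 0 ,
-2.2, 0, -0.2, 0, -1.37, 0 ,
-2.3, 0, -0.1, 0, -1.38, 0 ,
-2.2, 0, 0, 0, -1.37, 0 ,
```

servo_tool(commands=[-2.3,0.2,-0.4,0,-1.37,0,-2.3,0,0.4,0,-1.37,0,-2.2,0,0.1,0,-1.37,0,-2.2,0,-0.3,0,-1.37,0,-2.3,0,-0.1,0,-1.37,0,-2.2,0,-0.2,0,-1.37,0,-2.3,0,-0.1,0,-1.37,0,-2.2,0,0,0,-1.37,0,0,0,0,0,0,0,0,0,0,0,0,0])

```text
time_s: 9.35
tool_pos: [0.5735, 0.1469, 0.1866]
tool_rot: [-180.0, 21.9, 76.9]
force: [-0.6, -0.8, -0.7]
grip_width: 0.0496
```

Run:
```python
from h import *
a,h=where()
s0=(-h[0]-.1085)/np.cos(np.radians(22));e=a
print(s0, onpath(s0,22)[0]-a[0])
for i in range(1,4): e=show(e,onpath(s0+(.025-s0)*i/3,22),1)
```

```text
hole rack mm [-118.4  -70.5  204.2] rot [-180.     21.95   76.89] F [-0.6 -0.8 -0.7] T [ 0.46 -0.04 -0.01] 9.35
0.01066176866278507 [-1.85295178e-04  2.68264046e-05 -6.30780193e-06]
-4.8, -0.2, 0, -0.04, -0.05, -0.1 ,
-4.8, 0, 0, 0, 0, 0 ,
-4.8, 0, 0, 0, 0, 0 ,
```

servo_tool(commands=[-4,-0.2,0,0,0,0,-4,0,0,0,0,0,-4,0,0,0,0,0,0,0,0,0,0,0])

```text
time_s: 9.75
tool_pos: [0.5709, 0.1348, 0.1919]
tool_rot: [180.0, 21.9, 76.8]
force: [0.6, 0.2, -0.4]
grip_width: 0.0496
```

servo_tool(commands=[-4,0,0,0,0,0,-4,0,0,0,0,0,-4,0,0,0,0,0,-4,0,0,0,0,0,0,0,0,0,0,0])

```text
time_s: 10.25
tool_pos: [0.5674, 0.1206, 0.1976]
tool_rot: [180.0, 21.9, 76.8]
force: [0.5, -0.8, -1.2]
grip_width: 0.0496
```

servo_tool(commands=[-4,0,0,0,0,0,-4,0,0,0,0,0,-4,0,0,0,0,0,-4,0,0,0,0,0,0,0,0,0,0,0])

```text
time_s: 10.75
tool_pos: [0.5641, 0.1062, 0.2036]
tool_rot: [180.0, 21.9, 76.8]
force: [0.4, 0.1, -1.3]
grip_width: 0.0495
```

Run:
```python
from h import *
a,h=where()
p,d=read_camera("scene");crop("scene",p,(325,150,140,140),4,"pics/s6.png",[])
p,d=read_camera("top");crop("top",p,(190,110,140,120),4,"pics/t6.png",[])
```

```text
hole rack mm [-160.1  -70.5  221.2] rot [179.96  21.93  76.81] F [ 0.4  0.1 -1.3] T [ 0.44 -0.03  0.01] 10.75
```

View pics/s6.png

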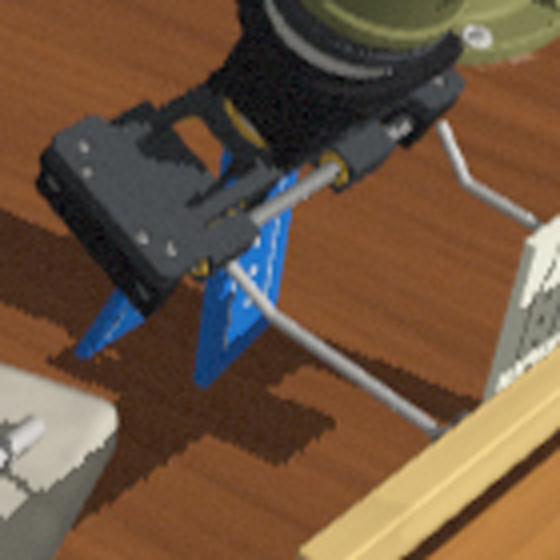

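View pics/t6.png

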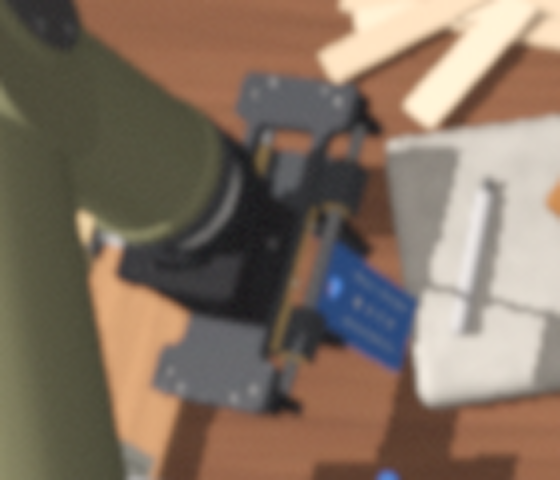

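```bash
cat >> h.py <<'E'
SL=block([-.028,0,0])[0]
def slot_pose(dx,dy,foot,off=.019,yaw=BY,hf=.109):
    R=Ro.from_euler("z",yaw,degrees=True)*Ro.from_euler("x",180,degrees=True)
    return block([-.028+dx,dy,foot+hf])[0]+R.apply([0,0,off]),R
E
python3 - <<'E'
from h import *
a,h=where()
b=hole_pose(-.165,h[1],.300,0)
e=show(a,b,8)
print()
c=slot_pose(0,0,.15)
print(c[0]);e=show(e,c,18)
E
```

```text
hole rack mm [-159.3  -70.3  220.9] rot [179.99  21.92  76.87] F [ 0.4  0.2 -0.9] T [ 0.42  0.01 -0.01] 10.85
-3.5, 0, -9.1, 0, 2.74, -0.02 ,
-3, 0, -9.2, 0, 2.74, -0.01 ,
-2.6, 0, -9.4, -0.01, 2.74, -0.02 ,
-2.1, 0, -9.5, 0, 2.74, -0.01 ,
-1.7, 0, -9.6, 0, 2.74, -0.02 ,
-1.2, 0, -9.6, 0, 2.74, -0.01 ,
-0.8, 0, -9.7, 0, 2.74, -0.02 ,
-0.3, 0, -9.7, 0, 2.74, -0.02 ,

[ 0.4986413  -0.25192046  0.24      ]
-20.3, 0.9, 2.3, 0, 0, -1.57 ,
-20.4, 0.4, 2.3, 0, 0, -1.56 ,
-20.3, -0.1, 2.2, 0, 0, -1.57 ,
-20.4, -0.8, 2.3, 0, 0, -1.57 ,
-20.3, -1.2, 2.3, 0, 0, -1.56 ,
-20.2, -1.9, 2.3, 0, 0, -1.57 ,
-20.2, -2.3, 2.2, 0, 0, -1.56 ,
-20.2, -3, 2.3, 0, 0, -1.57 ,
-20, -3.5, 2.3, 0, 0, -1.57 ,
-20, -4, 2.3, 0, 0, -1.56 ,
-19.8, -4.6, 2.2, 0, 0, -1.57 ,
-19.7, -5.1, 2.3, 0, 0, -1.57 ,
-19.5, -5.7, 2.3, 0, 0, -1.56 ,
-19.4, -6.1, 2.3, 0, 0, -1.57 ,
-19.2, -6.7, 2.2, 0, 0, -1.57 ,
-19, -7.3, 2.3, 0, 0, -1.56 ,
-18.8, -7.7, 2.3, 0, 0, -1.57 ,
-18.6, -8.3, 2.3, 0, 0, -1.57 ,
```

servo_tool(commands=[-3.5,0,-9,0,2.74,0,-3,0,-9,0,2.74,0,-2.6,0,-9.4,0,2.74,0,-2,0,-9.5,0,2.74,0,-1.7,0,-9.6,0,2.74,0,-1.2,0,-9.6,0,2.74,0,-0.8,0,-9.7,0,2.74,0,-0.3,0,-9.7,0,2.74,0,0,0,0,0,0,0])

```text
time_s: 11.75
tool_pos: [0.5652, 0.1056, 0.2834]
tool_rot: [179.8, -0.2, 76.6]
force: [0.4, -0.1, -1.1]
grip_width: 0.0494
```

servo_tool(commands=[-20,1,1.5,0,0,-1.57,-20,0.5,1.5,0,0,-1.57,-20,0,1.5,0,0,-1.57,-20,-1,1.5,0,0,-1.57,-20,-1,1.5,0,0,-1.57,-20,-2,1.5,0,0,-1.57,-20,-2,1.5,0,0,-1.57,-20,-3,1.5,0,0,-1.57,-20,-3.5,1.5,0,0,-1.57,-20,-4,1.5,0,0,-1.57])

```text
time_s: 12.75
tool_pos: [0.5279, -0.09, 0.2654]
tool_rot: [-180.0, 0.0, 92.7]
force: [-0.4, -0.3, -1.4]
grip_width: 0.0496
```

servo_tool(commands=[-20,-4.5,1.5,0,0,-1.57,-20,-5,1.5,0,0,-1.57,-20,-6,1.5,0,0,-1.57,-19,-6,1.5,0,0,-1.57,-19,-7,1.5,0,0,-1.57,-19,-7,1.5,0,0,-1.57,-19,-8,1.5,0,0,-1.57,-19,-8,1.5,0,0,-1.57,0,0,0,0,0,0,0,0,0,0,0,0])

```text
time_s: 13.75
tool_pos: [0.4989, -0.2502, 0.2535]
tool_rot: [-180.0, -0.0, 105.1]
force: [0.6, -0.2, -1.9]
grip_width: 0.0494
```

Run:
```python
from h import *
where();a=cur();print(a[0])
e=show(a,slot_pose(0,0,.075),6)
```

```text
hole rack mm [-529.2  -87.2  272.5] rot [-1.7998e+02 -2.0000e-02  1.0509e+02] F [ 0.6 -0.2 -1.9] T [-0.07  0.01 -0.02] 13.75
[ 0.49891462 -0.2502256   0.2534659 ]
-0.3, -0.1, 14.7, 0, 0, -0.02 ,
-0.2, -0.1, 14.8, -0.01, -0.01, -0.02 ,
-0.3, -0.1, 14.7, 0, 0, -0.02 ,
-0.3, -0.2, 14.8, -0.01, 0, -0.01 ,
-0.2, -0.1, 14.7, 0, -0.01, -0.02 ,
-0.3, -0.1, 14.8, 0, 0, -0.02 ,
```

servo_tool(commands=[-0.3,-0.1,14.7,0,0,0,-0.3,-0.1,14.7,0,0,0,-0.3,-0.1,14.7,0,0,0,-0.3,-0.1,14.7,0,0,0,-0.3,-0.1,14.7,0,0,0,-0.3,-0.1,14.7,0,0,0,0,0,0,0,0,0,0,0,0,0,0,0])

```text
time_s: 14.55
tool_pos: [0.4988, -0.2526, 0.1653]
tool_rot: [-180.0, 0.0, 105.1]
force: [0.4, -0.5, -0.7]
grip_width: 0.0496
```

Run:
```python
from h import *
a=cur();print(a[0],a[1].as_euler("xyz",True),monitor.get_obs()["force"])
print((slot_pose(0,0,.075)[0]-a[0])*1000)
z=.075
def plate(z,dx=0):
    out=[]
    for x in(-.028,):
        out.append((block([[x,-.025,z],[x,.025,z],[x,.025,z+.125],[x,-.025,z+.125],[x,-.025,z]]),(255,255,255)))
    return out
B=plate(z)
for x in(-.028,.028):
  for w in(-.0085,.0085): B.append((block([[x+w,-.045,.046],[x+w,.045,.046]]),(0,0,255)))
B.append((block([[-.058,-.045,.046],[.058,-.045,.046],[.058,.045,.046],[-.058,.045,.046],[-.058,-.045,.046]]),(255,0,255)))
for n,bx in(("scene",(205,100,110,120)),("top",(350,170,100,100))):
    p,d=read_camera(n);np.save(n+"5_p.npy",p);np.save(n+"5_d.npy",d);crop(n,p,bx,5,f"pics/{n}5.png",B);crop(n,p,bx,5,f"pics/{n}5r.png",[])
    X=cloud(n,p,d);q=p.astype(int);m=(q[...,2]>q[...,0]+50)&(d>0);Y=(X[m]-BC)@R2(BY);Y=Y[(abs(Y[:,0])<.08)&(abs(Y[:,1])<.06)&(Y[:,2]>.03)]
    if len(Y)>20:
        u,s,v=np.linalg.svd(Y-Y.mean(0),full_matrices=False);print(n,len(Y),np.percentile(Y,[2,50,98],axis=0).round(4).tolist(),v[2])
```

```text
[ 0.49881253 -0.25257198  0.16529003] [-1.79965844e+02  1.65568867e-02  1.05125387e+02] [ 0.35152631 -0.45582629 -0.70116248]
[-0.17123181  0.65151908 -0.29003017]
scene 461 [[-0.0307, -0.0334, 0.0799], [-0.0261, -0.0056, 0.1334], [-0.0182, 0.0214, 0.2065]] [-0.99505577 -0.08459419  0.05203691]
top 151 [[-0.0286, -0.0213, 0.0808], [-0.0272, 0.0022, 0.1256], [-0.0032, 0.0237, 0.2704]] [ 0.9925504  -0.05511211 -0.10865709]
```

View pics/scene5.png

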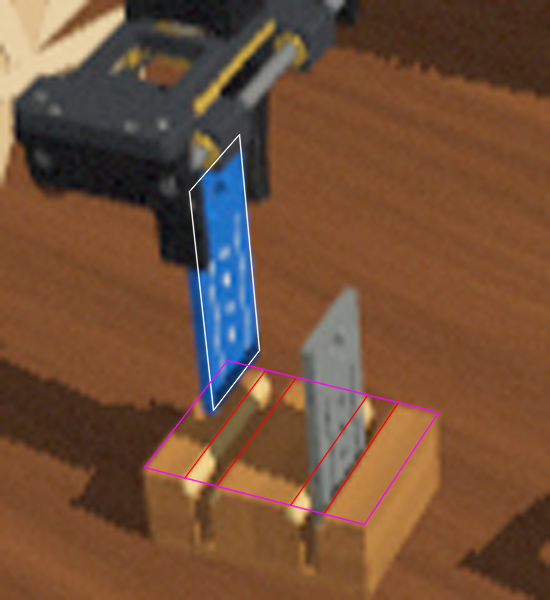

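View pics/top5.png

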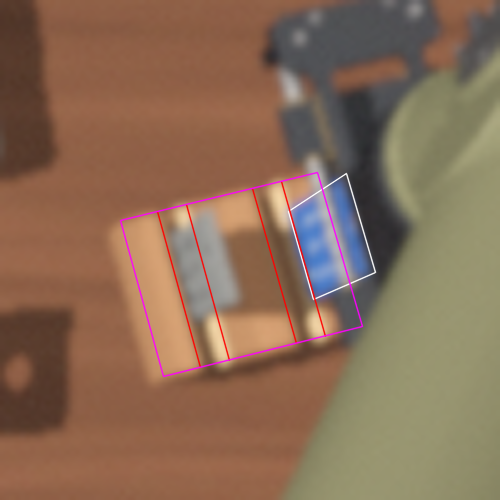

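View pics/scene5r.png

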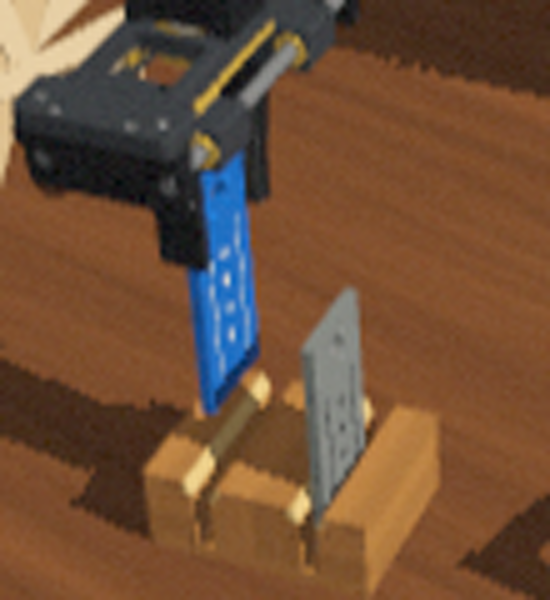

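Run:
```python
from h import *
for n in("scene","top"):
    p=np.load(n+"0_p.npy").astype(int);d=np.load(n+"0_d.npy");X=cloud(n,p,d);Y=(X-BC)@R2(BY)
    m=(abs(Y[...,1])<.042)&(abs(Y[...,0])<.07)&(Y[...,2]>-.01)
    P=Y[m];print(n,m.sum())
    b=np.arange(-.060,-.008,.002)
    for lo in b:
        k=(P[:,0]>=lo)&(P[:,0]<lo+.002)
        if k.sum(): print("%.3f"%lo,k.sum(),np.percentile(P[k,2],[5,50,95]).round(4), end=" | ")
    print()
p=np.load("top0_p.npy")
crop("top",p,(380,195,45,50),12,"pics/t7.png",[(block([[x,-.045,.046],[x,.045,.046]]),(0,0,255)) for x in(-.0365,-.0195)]+[(block([[x,-.025,.046],[x,.025,.046]]),(0,255,0)) for x in(-.0325,-.0235)])
```

```text
scene 1541
-0.060 1 [0.0425 0.0425 0.0425] | -0.058 14 [0.0422 0.0438 0.0459] | -0.056 13 [0.0426 0.0442 0.0469] | -0.054 19 [0.0425 0.0454 0.0462] | -0.052 15 [0.0423 0.0452 0.0466] | -0.050 19 [0.0431 0.0447 0.0464] | -0.048 16 [0.0429 0.0445 0.0467] | -0.046 18 [0.043  0.0451 0.0475] | -0.044 19 [0.0425 0.0446 0.0465] | -0.042 17 [0.0421 0.045  0.0466] | -0.040 15 [0.0434 0.0446 0.0461] | -0.038 26 [0.0418 0.0444 0.0466] | -0.036 25 [0.038  0.0433 0.0447] | -0.034 76 [0.0222 0.0348 0.0442] | -0.032 51 [0.014  0.0309 0.0392] | -0.030 2 [0.0079 0.0251 0.0422] | -0.028 1 [0.007 0.007 0.007] | -0.020 8 [0.0418 0.0439 0.0451] | -0.018 15 [0.0432 0.0451 0.0469] | -0.016 21 [0.0428 0.045  0.0466] | -0.014 14 [0.043  0.0452 0.0463] | -0.012 21 [0.0418 0.0444 0.0466] | -0.010 14 [0.0424 0.0445 0.0461] | 
top 1416
-0.060 4 [0.0436 0.045  0.0459] | -0.058 21 [0.0418 0.0464 0.0489] | -0.056 18 [0.0428 0.0461 0.049 ] | -0.054 22 [0.044  0.0467 0.0486] | -0.052 20 [0.0431 0.0464 0.0488] | -0.050 21 [0.0424 0.0459 0.0487] | -0.048 19 [0.0444 0.0467 0.0491] | -0.046 20 [0.0431 0.0462 0.0488] | -0.044 26 [0.0442 0.0461 0.0493] | -0.042 17 [0.0445 0.0456 0.0498] | -0.040 23 [0.043  0.0461 0.0497] | -0.038 29 [0.0403 0.0458 0.0503] | -0.036 27 [0.0379 0.0422 0.048 ] | -0.034 96 [0.007  0.0266 0.0419] | -0.032 12 [0.0066 0.0227 0.041 ] | -0.026 1 [0.035 0.035 0.035] | -0.024 8 [0.0374 0.0399 0.0418] | -0.022 12 [0.0409 0.0438 0.0469] | -0.020 21 [0.0434 0.046  0.0475] | -0.018 19 [0.0434 0.046  0.0476] | -0.016 16 [0.0426 0.0464 0.049 ] | -0.014 27 [0.0421 0.0455 0.0494] | -0.012 20 [0.0429 0.0457 0.0496] | -0.010 19 [0.0435 0.0471 0.0487] |
```

View pics/t7.png

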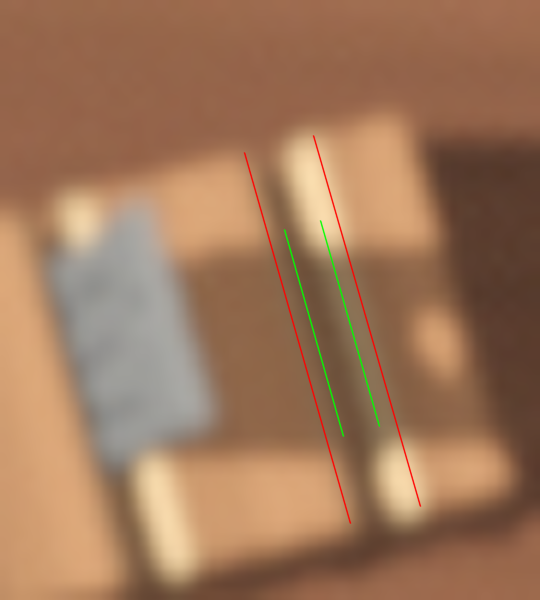

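servo_tool(commands=[0,0,6,0,0,0,0,0,6,0,0,0,0,0,5,0,0,0,0,0,4,0,0,0,0,0,3,0,0,0,0,0,3,0,0,0,0,0,2,0,0,0])

```text
time_s: 15.35
tool_pos: [0.4988, -0.2525, 0.1362]
tool_rot: [-180.0, 0.0, 105.1]
force: [0.6, 0.2, -0.7]
grip_width: 0.0496
```

servo_tool(commands=[0,0,2,0,0,0,0,0,2,0,0,0,0,0,2,0,0,0,0,0,2,0,0,0,0,0,0,0,0,0])

```text
time_s: 15.85
tool_pos: [0.4987, -0.2524, 0.1282]
tool_rot: [-180.0, 0.0, 105.1]
force: [-0.3, -0.3, -1.0]
grip_width: 0.0495
```

servo_tool(commands=[0,0,2,0,0,0,0,0,2,0,0,0,0,0,2,0,0,0,0,0,0,0,0,0])

```text
time_s: 16.25
tool_pos: [0.4987, -0.2524, 0.1221]
tool_rot: [-180.0, 0.0, 105.1]
force: [0.1, 1.1, -1.2]
grip_width: 0.0498
```

servo_tool(commands=[0,0,2,0,0,0,0,0,2,0,0,0,0,0,2,0,0,0,0,0,2,0,0,0,0,0,0,0,0,0])

```text
time_s: 16.75
tool_pos: [0.4986, -0.2524, 0.1141]
tool_rot: [-180.0, 0.0, 105.1]
force: [-0.6, 0.1, -1.5]
grip_width: 0.0496
```

servo_tool(commands=[0,0,2,0,0,0,0,0,2,0,0,0,0,0,2,0,0,0,0,0,2,0,0,0,0,0,2,0,0,0,0,0,2,0,0,0,0,0,0,0,0,0])

```text
time_s: 17.45
tool_pos: [0.4987, -0.2524, 0.1021]
tool_rot: [-180.0, 0.0, 105.1]
force: [-0.6, -0.1, -0.9]
grip_width: 0.0495
```

servo_tool(commands=[0,0,1,0,0,0,0,0,1,0,0,0,0,0,0,0,0,0])

```text
time_s: 17.75
tool_pos: [0.4988, -0.2524, 0.1004]
tool_rot: [-180.0, 0.0, 105.1]
force: [-0.1, -0.4, -1.5]
grip_width: 0.0498
```

servo_tool(commands=[0,0,0.7,0,0,0,0,0,0.7,0,0,0,0,0,0,0,0,0])

```text
time_s: 18.05
tool_pos: [0.4989, -0.2524, 0.099]
tool_rot: [-180.0, 0.0, 105.1]
force: [0.1, 0.3, -1.2]
grip_width: 0.0496
```

Still carrying the weight, no floor contact yet; continue in small steps.

servo_tool(commands=[0,0,0.5,0,0,0,0,0,0.5,0,0,0,0,0,0,0,0,0])

```text
time_s: 18.35
tool_pos: [0.499, -0.2525, 0.0983]
tool_rot: [180.0, 0.0, 105.1]
force: [-0.1, 0.9, 0.1]
grip_width: 0.05
```

servo_tool(commands=[0,0,0.5,0,0,0,0,0,0,0,0,0])

```text
time_s: 18.55
tool_pos: [0.499, -0.2527, 0.0982]
tool_rot: [180.0, 0.0, 105.1]
force: [-1.4, 0.2, 4.1]
grip_width: 0.0497
```

servo_tool(commands=[0,0,0.5,0,0,0,0,0,0,0,0,0])

```text
time_s: 18.75
tool_pos: [0.4992, -0.2528, 0.0982]
tool_rot: [180.0, 0.0, 105.2]
force: [-1.8, 1.6, 7.5]
grip_width: 0.0497
```

servo_tool(commands=[0,0,-0.4,0,0,0,0,0,-0.4,0,0,0,0,0,0,0,0,0])

```text
time_s: 19.05
tool_pos: [0.4991, -0.2526, 0.0982]
tool_rot: [180.0, 0.0, 105.1]
force: [-1.1, 0.7, 4.6]
grip_width: 0.0497
```

servo_tool(commands=[0,0,0,0,0,0,0,0,0,0,0,0,0,0,0,0,0,0,0,0,0,0,0,0,0,0,0,0,0,0], jaw=68)

```text
time_s: 19.55
tool_pos: [0.4988, -0.2525, 0.0978]
tool_rot: [-180.0, 0.0, 105.1]
force: [-0.6, -0.3, 0.2]
grip_width: 0.0675
```

Run:
```python
from h import *
print(monitor.get_obs()["force"])
p,d=read_camera("scene");crop("scene",p,(205,100,110,120),5,"pics/s8.png",[])
```

```text
[-0.6296976  -0.27175744  0.20768911]
```

View pics/s8.png

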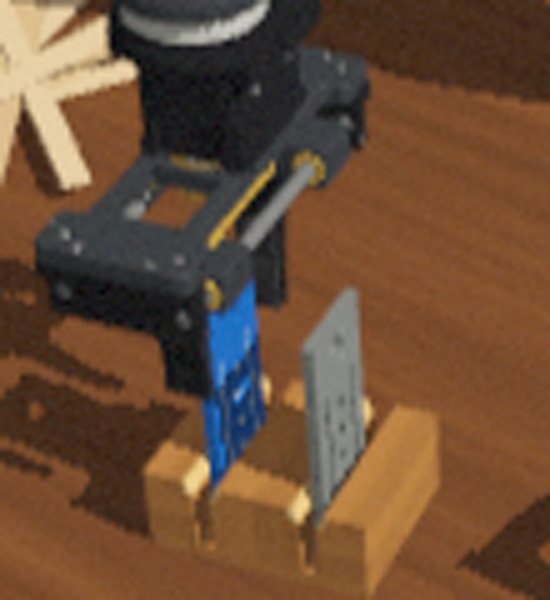

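Seated in the slot (foot at about (215,485) in the crop), grey untouched. Straight up now.

servo_tool(commands=[0,0,-5,0,0,0,0,0,-10,0,0,0,0,0,-15,0,0,0,0,0,-20,0,0,0,0,0,-20,0,0,0,0,0,-20,0,0,0,0,0,-20,0,0,0,0,0,-20,0,0,0,0,0,-20,0,0,0,0,0,0,0,0,0], jaw=87)

```text
time_s: 20.6
tool_pos: [0.5005, -0.2536, 0.2521]
tool_rot: [179.7, 0.2, 105.1]
force: [0.1, -0.9, -0.2]
grip_width: 0.0867
```

servo_tool(commands=[30,0,0,0,0,0,30,0,0,0,0,0,30,0,0,0,0,0,30,0,0,0,0,0,30,0,0,0,0,0,0,0,0,0,0,0,0,0,0,0,0,0])

```text
time_s: 21.3
tool_pos: [0.4596, -0.1075, 0.248]
tool_rot: [180.0, 0.0, 105.2]
force: [-0.5, -0.1, -0.2]
grip_width: 0.0869
```

Run:
```python
from h import *
o=monitor.get_obs();print(o["tool_pos"],o["force"],o["time_s"])
for n,bx in(("scene",(205,100,110,120)),("top",(350,170,100,100))):
    p,d=read_camera(n);cv2.imwrite(f"pics/{n}9.png",p[:,:,::-1]);crop(n,p,bx,5,f"pics/{n}9c.png",[])
    X=cloud(n,p,d);q=p.astype(int);m=(q[...,2]>q[...,0]+50)&(d>0);Y=(X[m]-BC)@R2(BY);Y=Y[(abs(Y[:,0]+.028)<.02)&(abs(Y[:,1])<.06)&(Y[:,2]>.02)]
    if len(Y)>20:
        u,s,v=np.linalg.svd(Y-Y.mean(0),full_matrices=False);print(n,len(Y),np.percentile(Y,[2,50,98],axis=0).round(4).tolist(),v[2])
```

```text
[ 0.45959106 -0.1075493   0.24801855] [-0.45598838 -0.07884971 -0.15019754] 21.3
scene 381 [[-0.0309, -0.0296, 0.0399], [-0.0256, -0.0094, 0.0944], [-0.0238, 0.0199, 0.1323]] [ 0.99971482 -0.02209782  0.00905314]
```

View pics/scene9.png

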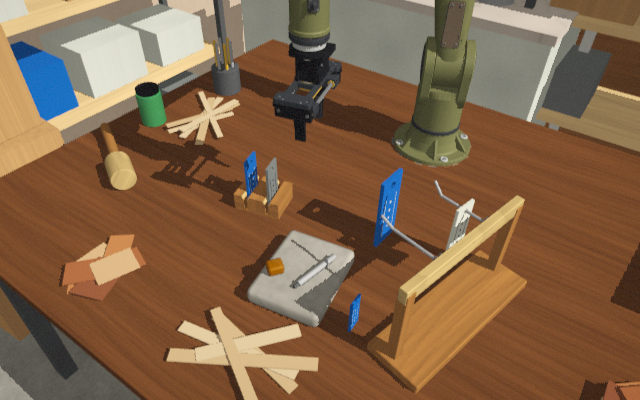

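View pics/scene9c.png

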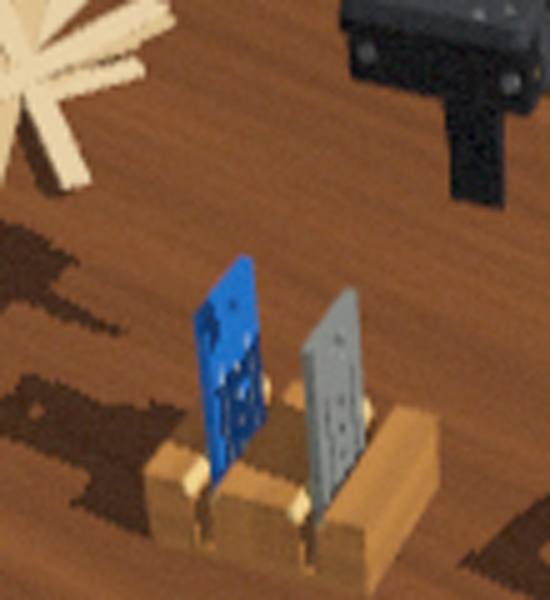

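View pics/top9.png

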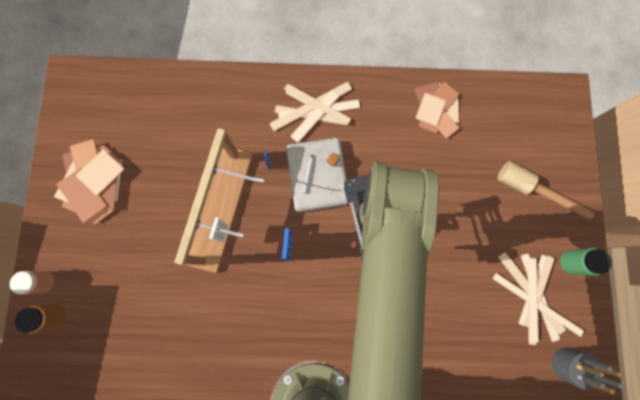

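Run:
```python
from h import *
p,d=read_camera("scene");n="scene"
X=cloud(n,p,d);Y=(X-BC)@R2(BY);q=p.astype(int)
m=(abs(Y[...,2]-.045)<.003)&(abs(Y[...,0])<.06)&(abs(Y[...,1])<.06)&(d>0)&(q[...,0]>q[...,2]+20)
for lo,hi in((-.055,-.04),(-.018,0),(.035,.055)):
    k=m&(Y[...,0]>lo)&(Y[...,0]<hi);print(lo,np.percentile(Y[k][:,1],[1,50,99]),k.sum())
g=(abs(q[...,0]-q[...,2])<30)&(abs(Y[...,0]-.028)<.01)&(abs(Y[...,1])<.06)&(Y[...,2]>.06)&(Y[...,2]<.14);print("grey",np.percentile(Y[g],[2,50,98],axis=0))
L=[]
for y0,c in((0,(255,255,255)),(-.005,(0,255,255))):
    x=-.0287;L.append((block([[x,y0-.025,.046],[x,y0+.025,.046],[x,y0+.025,.133],[x,y0-.025,.133],[x,y0-.025,.046]]),c))
L.append((block([[-.058,-.045,.046],[.058,-.045,.046],[.058,.045,.046],[-.058,.045,.046],[-.058,-.045,.046]]),(255,0,255)))
crop(n,p,(225,140,80,85),7,"pics/s10.png",L)
```

```text
-0.055 [-0.0495452  -0.02781528  0.00110615] 75
-0.018 [-0.0488206  -0.00958547  0.03775153] 150
0.035 [-0.04918463 -0.00506475  0.04141859] 180
grey [[ 0.02644069 -0.03534454  0.06124559]
 [ 0.03141159 -0.01540115  0.10152608]
 [ 0.03314025  0.01377832  0.1325224 ]]
```

View pics/s10.png

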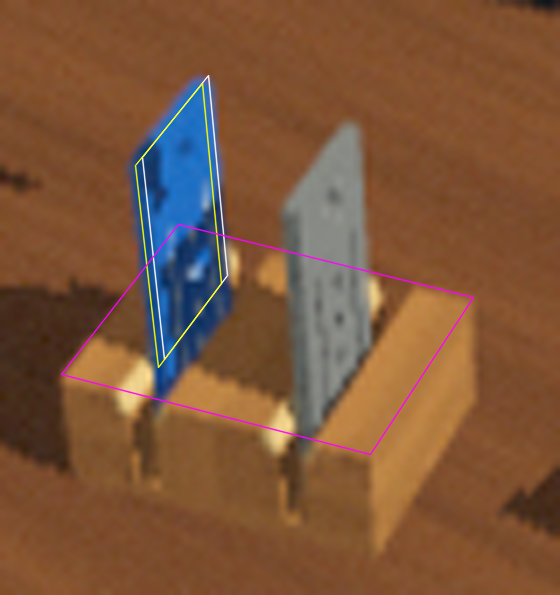

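```bash
python3 -c "
from cell import env,monitor
print(monitor.get_obs()['time_s'],env.sign_off())"
```

```text
the job is handed in; nothing more can be done
21.45 None
```

The blue middle-sized template is off peg a and standing hole end up in the block's empty slot. I let go, backed the gripper well clear and handed the job in at 21.5 s.

**Taking it off:** I judged the peg's tip to be about 22° steep. I pinched the template at hole height and lifted it 4 mm so the wire was free in the hole. Then I slid it along the wire, leaned its foot outwards 22° and drew it off along the tip. Force readings between moves stayed within about 1.5 N, most of it the template's own weight.

**Placing it:** I lowered it into the slot until it touched the floor. The push peaked at about 7.5 N (the limit is 20 N), and I eased off before opening the fingers.

**Last checks:**
- **Height:** the top edge is at about 132 mm, where 133 mm means fully down. The template stands upright.
- **Position along the slot:** the scene camera first put it about 5 mm off the middle, but it also showed the block itself shifted about 4 mm the same way. Correcting for that, the template is within 1–2 mm of the middle, which agrees with the arm's own position.
- **Top camera:** the arm hid the block from it, so the final placing was checked with the scene camera only.
- **Everything else:** the grey and white templates, punch, wax and peg look unchanged.

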